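Gauge a reagent cartridge for bulging in the slot gauge and sort it

TASK

Check the reagent cartridge for a bulged wall: lift it out of its stand by its two narrow ribbed sides near the top, without touching its broad faces, and try it foot first in the leaning slot gauge with a light, steady push until it goes fully home or clearly stops short; do not force it. If it went home, stand it upright in the shallow steel tray; if it stopped short, drop it into the tall waste bin. Leave the cup, the bottle and the timer where they are.

Things in the scene. Friction and masses are not known exactly. Their poses are not given: they have to be found in the camera images.
- cartridge_mid (a point): Reagent cartridge: white plastic box 18 mm thick (x) x 36 mm wide (y) x 92 mm tall, 0.1 to 0.2 kg, with two round grey caps on top (to 97 mm). It stands upright in the stand. This point is its centre, 46 mm above its foot; z points to the caps. Only its lowest 38 mm go into the gauge; keep fingers off that part.
- cartridge_grip (a point): Where to hold the cartridge: the middle of its ribbed upper part, 76 mm above its foot (ribs 67 to 85 mm), gripped across the 36 mm width (y); same axes.
- cartridge_foot (a point): Centre of the cartridge's underside (its foot, edges relieved by 0.75 mm), 46 mm below its centre; same axes.
- cartridge_panel (a point): Where the +x broad wall (a panel 30 mm wide, 20 to 58 mm above the foot) would be if flat. It may have bulged outward by up to 6 mm. The bulge (in the rules: joint wall, in m, zero or less when flat) is not reported; the gauge finds it out. Up to 0.8 mm counts as flat, over 2.6 mm as bulged, between them either verdict is right. Fingers on it push it in and spoil the test.
- port: Slot of the gauge: fixed steel pocket, 30 x 48 mm outside, between aluminium cheeks on a 120 x 100 mm base plate. Origin: centre of its mouth, 74 mm above the worktop; z points out of it, leaning 30 degrees from vertical to the front; x is its narrow way, 20 mm inside, y its wide way, 38 mm inside. Lips flare the mouth by 5 mm a side over the first 4 mm. The cartridge may go in either way round.
- port_floor (a point): Centre of the slot's solid floor, 38 mm below the mouth along -z (same axes). A flat cartridge's foot comes down to here with almost no push, and its moulded line (38 mm above the foot) is then level with the mouth; a bulged one stops hard with its foot only about 20 to 30 mm in.
- stand: Grey plastic stand 62 x 84 x 22 mm, fixed, with a pocket 15 mm deep that holds the cartridge's foot 7 mm above the worktop; origin at the centre of its underside, z up, its axes along the cartridge's.
- tray: Shallow open stainless tray for good cartridges, outside 140 mm (x) x 160 mm (y), walls 28 mm high and 2 mm thick, floor 2 mm thick; fixed. Origin at the centre of its underside, z up.
- bin: Tall waste bin with a red sack folded over its rim, 185 x 195 x 215 mm outside, fixed and open on top; origin at the centre of its underside, z up. Its mouth is about 130 mm square inside, centred 3 mm to +x of the origin, with the rim 215 mm above the worktop.
- cup_mid (a point): Bystander: specimen cup with a white lid, 66 mm wide, 69 mm tall, point at its centre; to be left alone.
- bottle_mid (a point): Bystander: amber dropper bottle, 37 mm wide, 100 mm tall, point at its centre; to be left alone.
- timer_mid (a point): Bystander: small white bench timer, 48 x 68 x 32 mm, point at its centre; to be left alone.
There are look-alikes about, which are no part of the job. What is shaped like the part that bears port but green is not meant.

How it is judged:
By the outcome, as a careful person would: the job done as asked, in the order asked, and still so for the second after the job is handed in, with the robot touching nothing.
It also fails if it takes over 45 s, if anything falls off the work surface, if the arm or the gripper's body presses on something with over 40 N, if the wrist force passes 120 N, or if a joint passes its speed limit or range.

ROBOT

A 6-joint arm with a two-finger parallel gripper is mounted at the origin on a cart in front of the work surface, level with it; the furniture and walls round the work are solid. World frame = base frame: x ahead of the robot, y to its left, z up, the work surface at z = 0. Lengths are in m, angles in rad, forces in N, time in s.
With the tool pointing down it reaches from about 0.35 to 0.775 m from the base axis. Payload 5.5 kg.
Tool frame: the origin (TCP) lies on the centre line of the jaws, within the pads' length; the fingertips stand 11 mm ahead of it and the grasp point (between the pads) lies 8 mm behind it (env.tip_extent is the distance from the TCP to the fingertips, in m); z points along the fingers, y is the line along which they close (so a half turn about z gives the same grasp; the last joint's range is limited). The gripper opens to 85 mm and grips with 20 to 120 N. Pads are 22 mm wide; open, the fingers measure 114 mm over their backs; the gripper's body (76 mm by 85 mm) begins 54 mm behind the grasp point. The pads swing forward as they close: fully open they stand 13 mm farther back than shut.
Start: joints at [-1.47, 0.313, 0.046, 1.304, 0, 1.431], TCP at [0.137, -0.558, 0.242] pointing down, gripper open.
Joint ranges: [-2.76, 2.76], [-0.86, 1.69], [-1.03, 1.26], [-2.2, 2.34], [-1.47, 1.5], [-3.14, 3.14]. Speed limits (rad/s): [2.57, 2.57, 3.14, 3.14, 3.14, 3.14].

INTERFACE

Orientations are given as a unit quaternion [w, x, y, z].
In Python, from workcell import env gives the robot as it stands.
- The arm moves only by the shell command python3 -m jog 'ROWS' [FORCE]. ROWS is JSON, a list of rows, each a list of 5 numbers: the gripper's target within -1 to 1 (shut at 1, half-way at 0, fully open at -1), then the shift along the tool's x, y, z in m, then the turn about the tool's z in degrees. In form: [[fingers, tx, ty, tz, turn], ...]. A call has 1 to 5 rows; each row shifts and turns the commanded pose from where the row before left it, along the tool's axes as they then stand; what a row does not reach is not made up. A row lasts 1/12 s, in which the tool goes at most 41.7 mm and 7.16 degrees, less where a joint would pass 70% of its speed; a pose out of reach is approached as far as the arm can. A call is refused whole if a number of a shift passes 0.0417 or a number of a turn 7.16, either way. A call with a gripper value outside its range is refused whole. The fingers move at their own pace and stop on an object; FORCE is the grip in N (left out, the last holds). Time passes only in rows, so rows that do not move let the fingers close. It gives the time, the measured TCP pose, the force, the opening and the grip force at its end, in the units of the state.
- env.get_state(): the state, without advancing time (a new reading comes with each control period).
- env.read_camera(name): name is "side" or "top"; returns a dict with "img" (420x560x3 uint8, red, green, blue), "fov_y" (degrees; the focal length in pixels is half the picture's height over the tangent of half this angle, whatever the lens; pixels are square), "cx", "cy" (the principal point, pixels), "D" ([k1, k2, p1, p2, k3] as OpenCV has them; the pictures are not rectified), "T" (4x4, takes a point from camera to world coordinates). Camera axes: x right, y up, looking along -z (the intrinsics and any distortion apply to the point x, -y, -z); pixel columns grow to the right and rows downward; lengths in m; the calibration is good to about 2 mm. A picture is of the moment at which its call begins. There is no depth.
- env.hand_in(): hands the job in; it is judged then, once.
The state is a dict: "clock": time; "joint_pos": joint angles; "qvel": joint speeds; "tau": joint torques, N m; "tcp_pos": TCP position; "orientation": TCP orientation; "wrist_force": force on the tool from outside, world axes, zero at the start; "ft_torque": the same for the moment, N m; "finger_gap": finger opening in m; "grip_force": force on a finger pad.
Only numpy, scipy, OpenCV 4.12 (cv2) and the standard library are available. Lean on these libraries where they do the work, as an engineer would, in place of code of your own. Each camera call takes 0.05 s, during which the arm holds its last target. There are 200 camera calls.

## Working session

There is one attempt and no reset: what is moved stays moved. The work goes in short steps, Python scripts to look and compute and a shell command to move; the robot and the scene stay as the last step left them, time stands still between calls to the robot, and variables do not carry over. Pictures are saved under pics/ and viewed, at most 10 in all, crops included, and the job is handed in when it is done.

```bash
mkdir -p pics; ls
python3 - <<'E'
from workcell import env
import cv2
for n in("side","top"):
    c=env.read_camera(n); cv2.imwrite(f"pics/{n}0.png",c["img"][:,:,::-1]); print(n,c["fov_y"],c["cx"],c["cy"],c["D"],c["T"])
print(env.get_state())
E
```

```text
pics
side 43.93177433255228 271.0236538231687 215.82837535502318 [0.05400175 0.         0.         0.         0.        ] [[ 0.94130315  0.18066059 -0.2851493   0.14483035]
 [-0.33736617  0.47468622 -0.81293115 -1.2560007 ]
 [-0.01150818  0.86141439  0.5077724   0.79082292]
 [ 0.          0.          0.          1.        ]]
top 46.06280757174548 283.8315531572984 211.77963335162892 [-0.14098122  0.          0.          0.          0.        ] [[-0.0087157   0.99140242 -0.1305576   0.33069438]
 [-0.99988002 -0.0069684   0.0138342  -0.07103437]
 [ 0.01280548  0.13066251  0.9913442   1.62993364]
 [ 0.          0.          0.          1.        ]]
{'clock': 0.1, 'joint_pos': array([-1.46958211e+00,  3.13951443e-01,  4.51071255e-02,  1.30358881e+00,
       -4.57614473e-05,  1.43118104e+00]), 'qvel': array([-0.00044574, -0.00137418,  0.003023  ,  0.00028465,  0.00015051,
       -0.0001472 ]), 'tau': array([ 3.07084425e-03, -4.81727636e+01,  2.99243027e+01,  1.28144937e-02,
       -6.92015942e-05,  6.18720264e-06]), 'tcp_pos': array([ 0.13706781, -0.55798425,  0.24148909]), 'orientation': array([-8.18688971e-04,  9.92758565e-01,  1.20123942e-01, -7.16373532e-06]), 'wrist_force': array([ 0.41209137, -0.45691405,  0.0885012 ]), 'ft_torque': array([-0.03755349, -0.02623155,  0.02520007]), 'grip_force': 0.0, 'finger_gap': 0.08558545442643724}
```

View pics/side0.png

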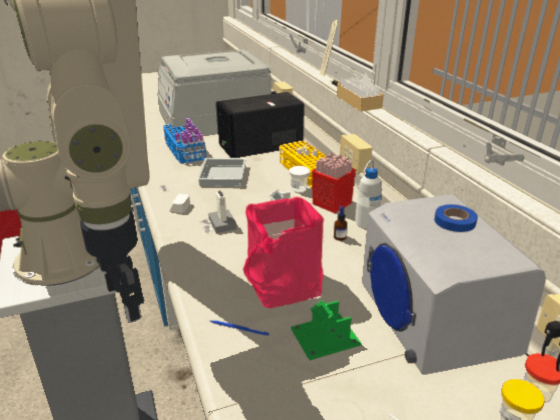

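View pics/top0.png

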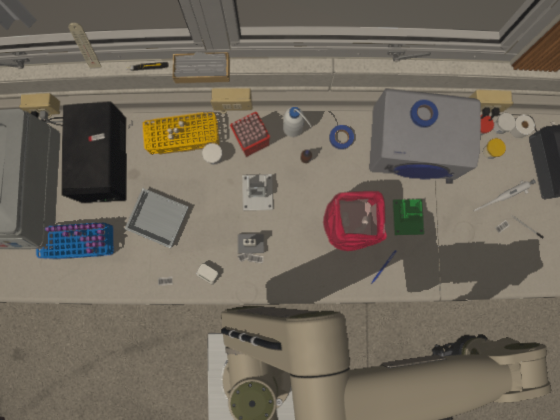

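The side view shows the cartridge in its stand at about (221,212), the tray at (222,172), the red bin at (285,250) and the green look-alike at (326,330). The top view shows the stand at (251,244), a silver gauge at (258,190), a green gauge at (408,216), the tray at (160,215), the bin at (357,220), the timer at (208,271), the cup at (212,153) and the bottle at (306,156). There are two gauge candidates. The silver one at (258,190) fits and the green one is excluded by the task. I'll confirm this in an enlarged crop.

```bash
cat > h.py <<'E'
import numpy as np, cv2
from workcell import env
from scipy.spatial.transform import Rotation as R
def cam(n): 
    c=env.read_camera(n); f=210/np.tan(np.radians(c["fov_y"]/2))
    c["K"]=np.array([[f,0,c["cx"]],[0,f,c["cy"]],[0,0,1.]]); c["T"]=np.array(c["T"]); return c
def ray(c,uv):
    p=cv2.undistortPoints(np.array(uv,float).reshape(-1,1,2),c["K"],np.array(c["D"])).reshape(-1,2)
    d=np.c_[p[:,0],-p[:,1],-np.ones(len(p))]@c["T"][:3,:3].T
    return c["T"][:3,3],d/np.linalg.norm(d,axis=1)[:,None]
def onz(c,uv,z):
    o,d=ray(c,uv); return o+d*((z-o[2])/d[:,2])[:,None]
def proj(c,P):
    q=(np.atleast_2d(P)-c["T"][:3,3])@c["T"][:3,:3]; q=q*[1,-1,-1]
    return cv2.projectPoints(q,np.zeros(3),np.zeros(3),c["K"],np.array(c["D"]))[0].reshape(-1,2)
def tri(c1,u1,c2,u2):
    o1,d1=ray(c1,u1);o2,d2=ray(c2,u2);d1,d2=d1[0],d2[0]
    s=np.linalg.lstsq(np.c_[d1,-d2],o2-o1,rcond=None)[0]
    a,b=o1+s[0]*d1,o2+s[1]*d2; return (a+b)/2,np.linalg.norm(a-b)
def pose():
    s=env.get_state(); q=s["orientation"]; return np.array(s["tcp_pos"]),R.from_quat(np.r_[q[1:],q[0]]).as_matrix(),s
E
python3 - <<'E'
from h import *
t=cam("top");s=cam("side")
a=cv2.resize(t["img"][168:268,220:290],None,fx=5.5,fy=5.5,interpolation=cv2.INTER_CUBIC)
b=cv2.resize(s["img"][150:245,190:250],None,fx=5.5,fy=5.5,interpolation=cv2.INTER_CUBIC)[:550]
b=b[:a.shape[0]]; a=cv2.copyMakeBorder(a,0,0,0,0,0)
h=min(len(a),len(b)); cv2.imwrite("pics/crop1.png",np.hstack([a[:h],b[:h]])[:,:,::-1])
E
```

```text
(no output)
```

View pics/crop1.png

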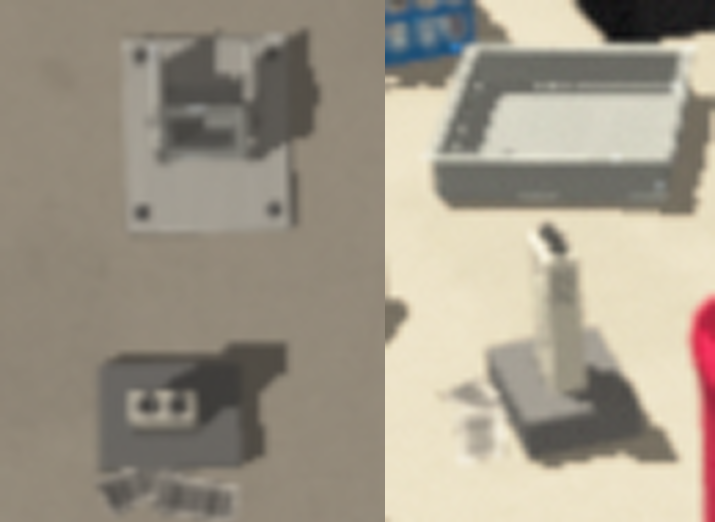

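The crop confirms it. The left half shows the silver gauge (base plate at crop 122–295 × 38–232, slot mouth near (205,130)) with the stand and the two-capped cartridge below it, top at about (162,409), its wide way along world y. The right half shows the same stand and cartridge from the side. Next I'll measure.

Run:
```python
from h import *
np.set_printoptions(precision=4,suppress=True)
t=cam("top");s=cam("side")
def blob(c,box,f):
    x0,y0,x1,y1=box; im=c["img"][y0:y1,x0:x1]; im=cv2.resize(im,None,fx=4,fy=4,interpolation=cv2.INTER_CUBIC)
    m=f(im.astype(int)).astype(np.uint8)*255
    k=max(cv2.findContours(m,0,2)[0],key=cv2.contourArea)
    r=cv2.boxPoints(cv2.minAreaRect(k)); return (r+.5)/4-.5+[x0,y0]
def show(n,r,z):
    P=onz(t,r,z); e=np.roll(P,-1,0)-P; print(n,r.mean(0),"ctr",P.mean(0),"sides",np.linalg.norm(e[:2],axis=1),"yaw",np.degrees(np.arctan2(e[:2,1],e[:2,0])))
g=lambda im:im.min(2)
show("cart top",blob(t,(238,232,262,252),lambda i:g(i)>150),.099)
show("stand",blob(t,(234,228,270,256),lambda i:(i.max(2)<112)|(g(i)>150)),.022)
show("plate",blob(t,(236,170,280,214),lambda i:g(i)>140),.008)
hsv=lambda i:cv2.cvtColor(i.astype(np.uint8),cv2.COLOR_RGB2HSV)
show("tray",blob(t,(120,178,200,252),lambda i:(hsv(i)[:,:,1]<26)),.028)
show("binrim",blob(t,(315,180,395,260),lambda i:(hsv(i)[:,:,1]>150)),.215)
for n,u,z in(("cup",(212,153),.069),("bottle",(306,156),.1),("timer",(208,271),.032)): print(n,onz(t,u,z))
P=np.array([[.42,.0,.074]]); print(proj(s,P))
a=cv2.resize(t["img"][172:214,236:284],None,fx=12,fy=12,interpolation=cv2.INTER_CUBIC)
b=cv2.resize(s["img"][175:215,240:300],None,fx=6,fy=6,interpolation=cv2.INTER_CUBIC)
w=np.zeros((504,576+220,3),np.uint8); w[:,:576]=a; w[:240,576:]=b[:,:220]
cv2.imwrite("pics/crop2.png",w[:,:,::-1])
```

```text
Traceback (most recent call last):
ValueError: max() iterable argument is empty
```

Run:
```python
from h import *
np.set_printoptions(precision=4,suppress=True)
t=cam("top");s=cam("side")
G=t["img"].min(2).astype(int)
print(G[242,238:266]); print(G[250,230:270]);print(G[205,236:284]);print(G[176:214,246])
def blob(c,box,f):
    x0,y0,x1,y1=box; im=c["img"][y0:y1,x0:x1]; im=cv2.resize(im,None,fx=4,fy=4,interpolation=cv2.INTER_CUBIC)
    m=f(im.astype(int)).astype(np.uint8)*255
    m=cv2.morphologyEx(m,cv2.MORPH_CLOSE,np.ones((9,9)))
    k=max(cv2.findContours(m,0,2)[0],key=cv2.contourArea,default=None)
    if k is None: return None
    r=cv2.boxPoints(cv2.minAreaRect(k)); return (r+.5)/4-.5+[x0,y0]
def show(n,r,z):
    if r is None: print(n,None); return
    P=onz(t,r,z); e=np.roll(P,-1,0)-P; print(n,r.mean(0),"ctr",P.mean(0),"sides",np.linalg.norm(e[:2],axis=1),"yaw",np.degrees(np.arctan2(e[:2,1],e[:2,0])))
g=lambda im:im.min(2)
show("cart top",blob(t,(238,232,262,252),lambda i:g(i)>125),.099)
show("stand",blob(t,(234,228,268,254),lambda i:(i.max(2)<112)|(g(i)>125)),.022)
show("plate",blob(t,(236,170,280,214),lambda i:g(i)>128),.008)
hsv=lambda i:cv2.cvtColor(i.astype(np.uint8),cv2.COLOR_RGB2HSV)
show("tray",blob(t,(120,178,200,252),lambda i:(hsv(i)[:,:,1]<26)),.028)
show("binrim",blob(t,(315,180,395,260),lambda i:(hsv(i)[:,:,1]>150)),.215)
for n,u,z in(("cup",(212,153),.069),("bottle",(306,156),.1),("timer",(208,271),.032)): print(n,onz(t,u,z))
P=np.array([[.42,.0,.074]]); print(proj(s,P))
a=cv2.resize(t["img"][172:214,236:284],None,fx=12,fy=12,interpolation=cv2.INTER_CUBIC)
b=cv2.resize(s["img"][175:215,240:300],None,fx=6,fy=6,interpolation=cv2.INTER_CUBIC)
w=np.zeros((504,576+220,3),np.uint8); w[:,:576]=a; w[:240,576:]=b[:,:220]
cv2.imwrite("pics/crop2.png",w[:,:,::-1])
```

```text
[103  98  98  98 103 132 136 104  77  84  96 132 125  88  73  88 119 100
  65  58  58  64  80  87  87  78  69  68]
[123 124 124 122 123 124 122 116 104  98  98  98  98  98  98  98  97  98
  98  98  98  98  98  97  98  98  98  98  98  98  98  97  97  89  75  69
  73  78 106 120]
[123 122 122 121 122 122 125 138 132 113 109 133 146 148 148 147 147 148
 148 147 147 148 148 148 148 147 147 147 148 148 148 145 125  98  96 127
 114  87 109 121 122 121 122 122 122 122 121 121]
[130 109 107 128 142 146 147 146 147 147 147 147 146 139 137 144 147 147
 148 148 148 148 147 148 148 149 149 149 144 109  84  96 133 145 124 118
 122 123]
cart top [248.625 241.5  ] ctr [0.4401 0.0177 0.099 ] sides [0.0357 0.0179] yaw [-90.38   179.8891]
stand [252.75 241.75] ctr [0.4448 0.0087 0.022 ] sides [0.0956 0.0759] yaw [-90.3923 179.7174]
plate [256.3933 192.2548] ctr [ 0.6108 -0.0029  0.008 ] sides [0.0999 0.1211] yaw [ -89.1984 -179.1171]
tray [156.1681 217.395 ] ctr [0.5265 0.3271 0.028 ] sides [0.1526 0.1758] yaw [ -21.068 -112.542]
binrim [354.5114 220.7157] ctr [ 0.4901 -0.2958  0.215 ] sides [0.1785 0.169 ] yaw [ -86.2052 -177.905 ]
cup [[0.7305 0.1389 0.069 ]]
bottle [[ 0.7106 -0.1644  0.1   ]]
timer [[0.3503 0.1528 0.032 ]]
[[215.3232 205.705 ]]
```

View pics/crop2.png

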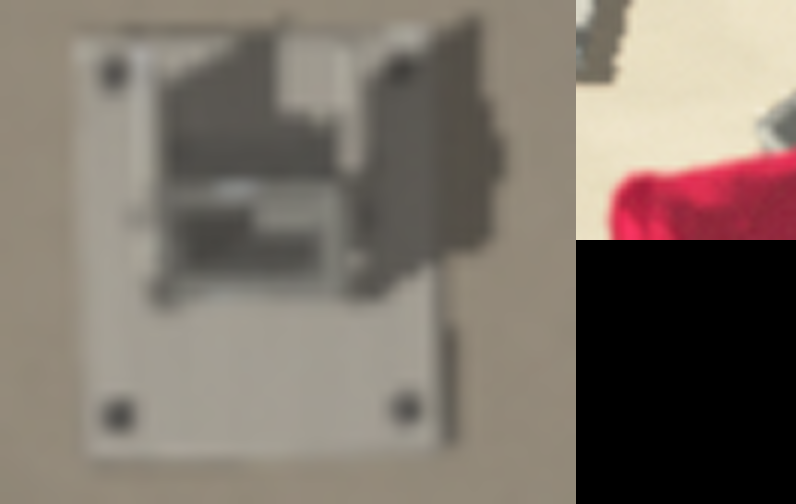

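The enlarged crop shows the silver gauge clearly. Its mouth rim spans crop 163–350 × 185–292, with the wide way along world y. The front and back rim spacing fits a lean toward the robot. The bolts are at (114,72), (403,68), (119,415) and (407,409). The cartridge top measures 35.7 × 17.9 mm against 36 × 18 given, and the plate 100 × 121 mm against 100 × 120, so both agree.

The tool can only point down, so I'll pivot the cartridge in the grip by 30° using the stand's side face. Now I'll raise the arm, square the tool up and start across.

```bash
python3 - <<'E'
from h import *
np.set_printoptions(precision=4,suppress=True)
t=cam("top")
f=lambda a:(np.array(a)+.5)/12-.5+[236,172]
B=onz(t,f([(114,72),(403,68),(119,415),(407,409)]),.008); print(B.mean(0)); 
for a,b in((2,0),(3,1),(1,0),(3,2)): d=B[b]-B[a]; print(np.linalg.norm(d),np.degrees(np.arctan2(d[1],d[0])))
print("mouth",onz(t,f((256.5,238)),.074), "back",onz(t,f((256.5,185)),.0815),"front",onz(t,f((256.5,292)),.0665))
E
python3 -m jog '[[-1,0,0,-0.03,6.9],[-1,0,0,-0.03,6.9],[-1,0.0189,-0.036,0,0],[-1,0.0189,-0.036,0,0],[-1,0.0189,-0.036,0,0]]' 20
python3 -c "
from h import *
p,Rm,s=pose();print(s['joint_pos'],p,Rm)"
```

```text
[ 0.6128 -0.0058  0.008 ]
0.0966077632401724 0.9596612280408694
0.09603920595736944 0.4026608770981151
0.08056257448832903 90.39568693574117
0.0796253458451539 90.80143833577094
mouth [[ 0.602  -0.0073  0.074 ]] back [[ 0.6149 -0.0077  0.0815]] front [[ 0.5886 -0.007   0.0665]]
clock: 0.87
tcp_pos: [0.1941, -0.4501, 0.3027]
orientation: [0.001, 1.0, -0.001, 0.0]
wrist_force: [0.8, -0.1, 0.7]
finger_gap: 0.0857
grip_force: 0.0
[-1.32767604e+00  1.35324543e-01 -3.48620792e-02  1.39918726e+00
  2.18494462e-04  1.81568108e+00] [ 0.19411806 -0.45006903  0.30270137] [[ 9.99998289e-01 -1.76467355e-03  5.54497507e-04]
 [-1.76393588e-03 -9.99997562e-01 -1.32801502e-03]
 [ 5.56839668e-04  1.32703465e-03 -9.99998964e-01]]
```

The last joint would reach its limit this way round, so I'll use the half-turned grasp.

```bash
for i in 1 2 3 4; do python3 -m jog '[[-1,0,0,0,-7.16],[-1,0,0,0,-7.16],[-1,0,0,0,-7.16],[-1,0,0,0,-7.16],[-1,0,0,0,-7.16]]' 20 >/dev/null; done
python3 -m jog '[[-1,0,0,0,-7.16],[-1,0,0,0,-7.16],[-1,0,0,0,-7.16],[-1,0,0,0,-7.16],[-1,0,0,0,-7.16]]'
python3 -m jog '[[-1,0,0,0,-1.1],[-1,0,0,0,0]]'
python3 -c "
from h import *
p,Rm,s=pose();print(s['joint_pos'],p,Rm)"
```

```text
clock: 2.95
tcp_pos: [0.1938, -0.4504, 0.3024]
orientation: [0.0, 0.006, 1.0, -0.0]
wrist_force: [0.3, -0.3, 0.5]
finger_gap: 0.0852
grip_force: 0.0
clock: 3.12
tcp_pos: [0.1938, -0.4504, 0.3024]
orientation: [0.0, 0.0, 1.0, -0.0]
wrist_force: [-0.5, -0.7, 0.9]
finger_gap: 0.0855
grip_force: 0.0
[-1.32829786e+00  1.36761837e-01 -3.39406837e-02  1.39984115e+00
  1.94333725e-06 -1.32781891e+00] [ 0.19383218 -0.45042626  0.30238681] [[-9.99999883e-01  4.78949407e-04  6.25570496e-05]
 [ 4.78934080e-04  9.99999855e-01 -2.44799346e-04]
 [-6.26742871e-05 -2.44769357e-04 -9.99999968e-01]]
```

```bash
for i in 1 2; do python3 -m jog '[[-1,-0.0189,0.036,0,0],[-1,-0.0189,0.036,0,0],[-1,-0.0189,0.036,0,0],[-1,-0.0189,0.036,0,0],[-1,-0.0189,0.036,0,0]]' >/dev/null; done
python3 -m jog '[[-1,-0.0189,0.036,0,0],[-1,-0.0189,0.036,0,0],[-1,-0.0194,0.0361,0,0],[-1,0,0,0.04,0],[-1,0,0,0.04,0]]'
python3 -m jog '[[-1,0,0,0.04,0],[-1,0,0,0.02,0],[-1,0,0,0,0],[-1,0,0,0,0]]'
python3 - <<'E'
from h import *
t=cam("top");s=cam("side")
a=cv2.resize(t["img"][200:275,205:295],None,fx=4.4,fy=4.4,interpolation=cv2.INTER_CUBIC)
b=cv2.resize(s["img"][150:240,175:265],None,fx=4.4,fy=4.4,interpolation=cv2.INTER_CUBIC)[:330]
cv2.imwrite("pics/c3.png",np.hstack([a[:330],b])[:,:,::-1])
E
```

```text
clock: 4.37
tcp_pos: [0.4425, 0.0204, 0.2236]
orientation: [0.004, -0.002, 1.0, -0.0]
wrist_force: [-0.0, -1.0, -1.1]
finger_gap: 0.0852
grip_force: 0.0
clock: 4.7
tcp_pos: [0.4384, 0.0182, 0.1619]
orientation: [-0.001, 0.0, 1.0, 0.0]
wrist_force: [-0.1, 0.1, -0.0]
finger_gap: 0.0854
grip_force: 0.0
```

View pics/c3.png

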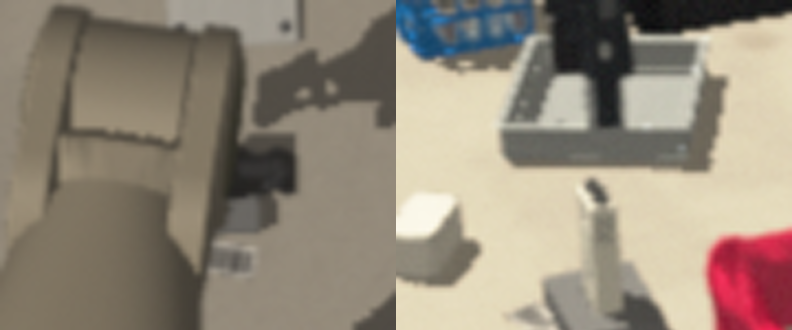

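The top view is hidden by the arm. The side view shows the fingers at crop (608,110), above the caps at (594,190). Now I'll check that pixel and descend.

```bash
python3 -c "
from h import *
s=cam('side');print(proj(s,[[.44,.0177,.104],[.44,.0177,.099]]), 'seen caps ~ (219.6,192.8)')"
python3 -m jog '[[-1,-0.0015,0,0.03,0],[-1,0,0,0.03,0],[-1,0,0,0.02,0],[-1,0,0,0.006,0],[-1,0,0,0,0]]'
python3 -m jog '[[0.1,0,0,0,0],[0.1,0,0,0,0],[1,0,0,0,0],[1,0,0,0,0],[1,0,0,0,0]]' 20
python3 -m jog '[[1,0,0,0,0],[1,0,0,0,0],[1,0,0,0,0]]'
```

```text
[[219.94652278 192.30625221]
 [220.0559008  193.8727771 ]] seen caps ~ (219.6,192.8)
clock: 5.27
tcp_pos: [0.4407, 0.0179, 0.0763]
orientation: [-0.0, -0.0, 1.0, 0.0]
wrist_force: [-0.2, 0.4, -0.2]
finger_gap: 0.0851
grip_force: 0.0
clock: 5.68
tcp_pos: [0.4418, 0.0179, 0.0775]
orientation: [0.001, -0.001, 1.0, -0.0]
wrist_force: [-0.1, 0.0, 6.0]
finger_gap: 0.0359
grip_force: 25.1
clock: 5.93
tcp_pos: [0.4418, 0.0179, 0.0775]
orientation: [0.001, -0.001, 1.0, -0.0]
wrist_force: [0.3, -1.1, 7.2]
finger_gap: 0.0354
grip_force: 25.3
```

Gripped at a 35.5 mm gap, which fits. Now I'll lift, move beyond the stand's far side and lower the foot to about 10 mm height.

```bash
python3 -m jog '[[1,0,0,-0.01,0],[1,0,0,-0.02,0],[1,0,0,-0.01,0],[1,-0.023,0,0,0],[1,-0.023,0,0,0]]'
python3 -m jog '[[1,0,0,0,0],[1,0,0,0.02,0],[1,0,0,0.014,0],[1,0,0,0.002,0],[1,0,0,0,0]]'
python3 - <<'E'
from h import *
s=cam("side"); p,_,st=pose(); print(p,st["wrist_force"],st["finger_gap"])
b=cv2.resize(s["img"][160:240,180:280],None,fx=6,fy=6,interpolation=cv2.INTER_CUBIC)
cv2.imwrite("pics/c4.png",b[:,:,::-1])
E
```

```text
clock: 6.35
tcp_pos: [0.4869, 0.0182, 0.1173]
orientation: [0.001, -0.001, 1.0, -0.0]
wrist_force: [-0.2, -0.0, -1.1]
finger_gap: 0.0358
grip_force: 24.3
clock: 6.77
tcp_pos: [0.4852, 0.0183, 0.0793]
orientation: [-0.002, -0.001, 1.0, 0.0]
wrist_force: [-0.3, 0.8, -0.8]
finger_gap: 0.0355
grip_force: 24.3
[0.48604905 0.01821629 0.08016423] [-0.10574913  0.22680955 -0.69052727] 0.035889099850371614
```

View pics/c4.png

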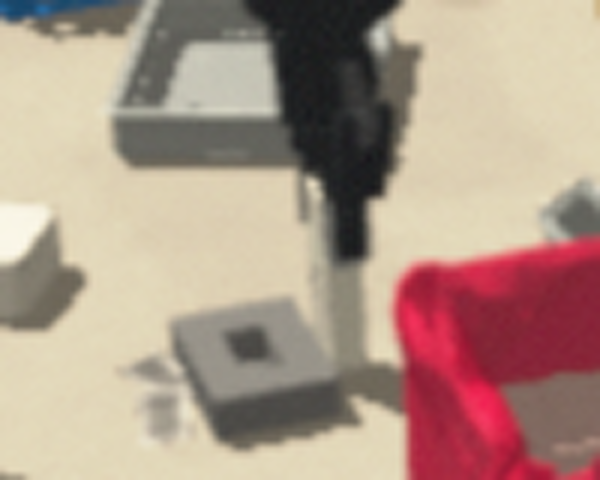

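The cartridge is clear behind the stand, its foot at crop (350,365), the stand's edge just to the left. Now I'll pivot it against the stand's edge.

```bash
python3 -m jog '[[1,0.006,0,0,0],[1,0.005,0,0,0],[1,0.005,0,0,0],[1,0,0,0,0]]'
python3 -m jog '[[1,0.006,0,0,0],[1,0.006,0,0.001,0],[1,0.005,0,0.0015,0],[1,0.005,0,0.0015,0],[1,0,0,0,0]]'
python3 - <<'E'
from h import *
s=cam("side"); p,_,st=pose(); print(p,st["wrist_force"],st["finger_gap"])
b=cv2.resize(s["img"][160:240,180:280],None,fx=6,fy=6,interpolation=cv2.INTER_CUBIC)
cv2.imwrite("pics/c5.png",b[:,:,::-1])
E
```

```text
clock: 7.15
tcp_pos: [0.4715, 0.0178, 0.0817]
orientation: [0.002, -0.001, 1.0, -0.0]
wrist_force: [1.4, -0.1, 0.3]
finger_gap: 0.0355
grip_force: 24.4
clock: 7.57
tcp_pos: [0.4474, 0.0181, 0.0761]
orientation: [-0.001, -0.001, 1.0, -0.0]
wrist_force: [2.7, -0.1, 2.6]
finger_gap: 0.0357
grip_force: 24.8
[0.44753835 0.01812318 0.07605828] [1.43783603 0.38377126 1.09542102] 0.03566078249764572
```

View pics/c5.png

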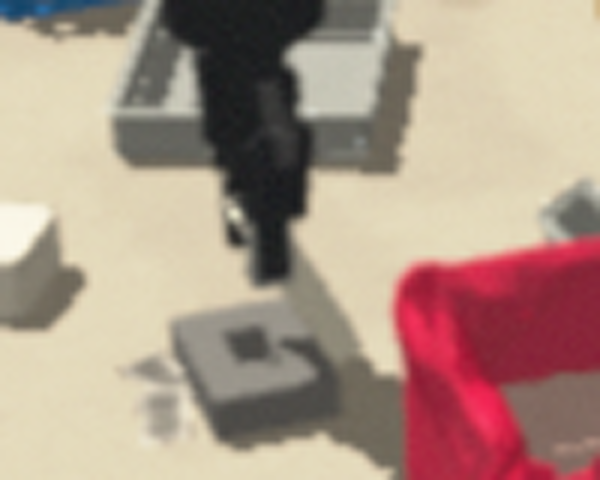

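The pivot works: the cartridge now leans, its far edge running from crop (292,240) to (357,352). Next I'll measure the tilt by casting that edge onto its plane y≈0.000.

```bash
cat >> h.py <<'E'
def edge(box,yp,thr=None):
    "edges of the tilted cartridge: rows -> last bright/grey column; line fit on plane y=yp"
    s=cam("side"); x0,y0,x1,y1=box
    return s
def ony(c,uv,y):
    o,d=ray(c,uv); return o+d*((y-o[1])/d[:,1])[:,None]
E
python3 - <<'E'
from h import *
s=cam("side")
c=np.array([(292,240),(310,272),(330,306),(357,352)]);uv=(c+.5)/6-.5+[180,160]
P=ony(s,uv,.0003);print(P)
d=P[0]-P[-1];print("tilt",np.degrees(np.arctan2(-d[0],d[2])))
for r in range(200,220): print(r,s["img"][r,224:244].mean(1).astype(int))
E
```

```text
[[4.58355471e-01 3.00000000e-04 8.59499482e-02]
 [4.66147422e-01 3.00000000e-04 6.71483674e-02]
 [4.74997884e-01 3.00000000e-04 4.67464699e-02]
 [4.87195402e-01 3.00000000e-04 1.85732327e-02]]
tilt 23.17286294141754
200 [ 33  28  30  49 108 161 193 204 206 205 205 204 203 204 204 203 205 204
 206 206]
201 [ 36  31  34  50  95 135 176 204 207 205 206 205 204 205 203 204 204 204
 205 206]
202 [ 32  33  33  46  88 124 156 190 204 206 204 204 203 203 205 204 204 204
 205 206]
203 [ 36  31  30  40  85 122 141 166 193 203 203 204 205 204 204 205 205 205
 205 207]
204 [ 33  25  31  39  83 121 135 144 175 201 204 205 205 205 204 204 204 204
 204 205]
205 [ 40  35  36  44  85 120 133 135 156 187 202 206 207 206 204 205 206 203
 203 202]
206 [ 61  68  74  81 105 125 130 133 140 160 188 203 205 206 206 205 206 203
 202 202]
207 [113 126 124 117 124 130 133 133 134 137 169 201 206 205 205 205 205 204
 201 204]
208 [177 180 166 142 132 133 133 134 133 135 159 189 202 204 205 206 205 205
 204 204]
209 [189 182 172 149 137 134 133 135 132 134 143 166 193 205 206 205 205 205
 205 204]
210 [162 159 1
[... 155 characters left out ...]
203]
212 [147 147 148 147 145 137 134 133 133 132 134 133 142 167 193 203 205 203
 204 204]
213 [144 148 146 147 146 143 136 131 133 134 132 133 134 145 176 203 205 206
 206 205]
214 [134 145 148 147 147 146 139 131 132 134 134 132 133 136 160 192 206 208
 207 209]
215 [121 143 145 143 143 143 140 128 124 130 132 134 133 134 145 174 201 208
 210 208]
216 [107 133 126 111 107 107 106 100 103 121 133 132 133 134 137 161 194 209
 211 211]
217 [ 95 120 114  88  79  75  74  75  84 111 130 131 133 133 133 146 184 209
 211 212]
218 [ 90 113 124 122 108  83  76  72  74  91 118 131 134 132 134 148 181 206
 211 212]
219 [100 113 123 138 136 125 106  79  74  80 100 122 130 124 121 125 146 184
 206 211]
```

```bash
cat >> h.py <<'E'
def tilt(r0,r1,c0,c1,yp,thr=170):
    s=cam("side"); uv=[]
    for r in range(r0,r1):
        g=s["img"][r,c0:c1].mean(1); k=np.where(g<thr)[0].max()
        if k+1<len(g): uv.append((c0+k+(thr-g[k])/(g[k+1]-g[k]),r))
    P=ony(s,uv,yp); a,b=np.polyfit(P[:,2],P[:,0],1)
    print("tilt",np.degrees(np.arctan(-a)),"face x at z=.022/.06:",a*.022+b,a*.06+b,"resid",np.std(P[:,0]-a*P[:,2]-b),len(P))
E
python3 -c "
from h import *
tilt(202,216,226,244,.0003)"
```

```text
tilt 25.787462867291637 face x at z=.022/.06: 0.49107177124372897 0.47271211050426903 resid 0.00027224254663251005 14
```

```bash
python3 -m jog '[[1,0.003,0,0.001,0],[1,0.002,0,0.0005,0],[1,0,0,0,0],[1,0,0,0,0]]'
python3 -c "
from h import *
tilt(203,216,224,244,.0003);print(pose()[0])"
```

```text
clock: 8.05
tcp_pos: [0.4436, 0.0181, 0.0745]
orientation: [-0.0, -0.001, 1.0, 0.0]
wrist_force: [4.5, -0.6, 0.0]
finger_gap: 0.0358
grip_force: 24.4
tilt 28.124713375166433 face x at z=.022/.06: 0.4922164198660358 0.47190524110710264 resid 0.00046898268647853537 13
[0.44360529 0.01816003 0.07453004]
```

```bash
python3 -m jog '[[1,0.0025,0,0.001,0],[1,0,0,0,0],[1,-0.01,0,-0.01,0],[1,-0.01,0,-0.03,0],[1,0,0,0,0]]'
python3 -m jog '[[1,0,0,0,0],[1,0,0,0,0]]'
python3 - <<'E'
from h import *
p,_,st=pose();print(p,st["wrist_force"])
s=cam("side");b=cv2.resize(s["img"][150:230,180:280],None,fx=6,fy=6,interpolation=cv2.INTER_CUBIC)
cv2.imwrite("pics/c6.png",b[:,:,::-1])
E
```

```text
clock: 8.52
tcp_pos: [0.4632, 0.0178, 0.1169]
orientation: [0.001, -0.001, 1.0, -0.0]
wrist_force: [1.7, -0.7, 0.4]
finger_gap: 0.0355
grip_force: 24.4
clock: 8.68
tcp_pos: [0.4593, 0.0183, 0.1128]
orientation: [-0.002, -0.001, 1.0, 0.0]
wrist_force: [0.2, 0.0, -1.5]
finger_gap: 0.0359
grip_force: 24.4
[0.45926993 0.01829486 0.11276672] [ 0.23525659  0.03462978 -1.52205169]
```

View pics/c6.png

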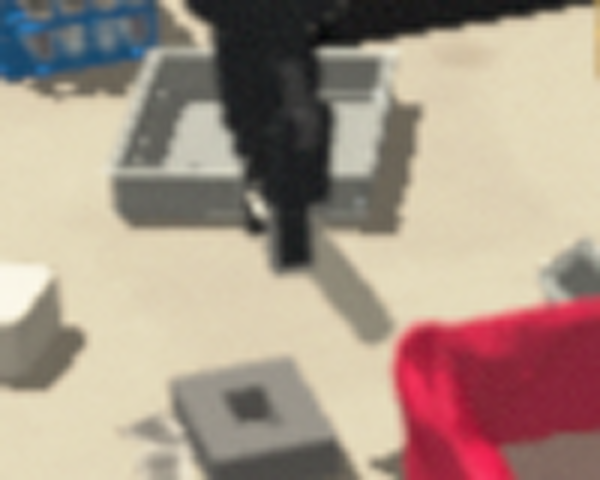

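The cartridge hangs tilted in free air, its foot at crop (365–392, 325–345). Now I'll measure tilt and foot position there.

Run:
```python
from h import *
tilt(190,203,231,250,.0003)
s=cam("side"); 
m=s["img"].mean(2)[188:212,228:252]; print(m[8:].astype(int))
print(pose()[0])
```

```text
tilt 30.077368297998653 face x at z=.022/.06: 0.5325508878828868 0.5105431074338425 resid 0.0003007330250230633 13
[[184 186 187 173 149 137 133 134 133 132 130 141 171 197 209 211 211 211
  211 212 211 212 211 211]
 [201 201 202 196 172 145 134 134 135 132 133 133 142 174 202 209 211 212
  212 211 211 212 210 211]
 [204 205 205 202 187 158 136 133 133 134 132 135 133 150 187 207 211 210
  210 211 211 211 212 211]
 [204 203 204 204 198 174 147 135 133 135 134 133 134 138 166 198 208 209
  209 208 208 208 209 209]
 [204 205 204 205 204 195 174 149 137 134 133 133 133 133 143 173 197 207
  209 209 209 210 208 210]
 [206 206 207 205 206 204 198 176 152 137 135 133 133 133 134 152 183 203
  208 209 209 210 210 209]
 [205 205 206 205 206 205 204 197 177 150 136 132 133 133 133 138 163 193
  208 209 208 208 208 207]
 [204 204 204 203 204 204 204 204 197 174 144 135 133 133 133 135 145 178
  203 206 197 187 182 173]
 [204 204 204 202 203 204 204 204 204 189 157 136 133 132 133 133 139 164
  191 193 169 145 132 120]
 [203 204 205 203 203 205 206 205 206 200 179 150 135 133 134 135 150 172
  184 167 132 103  89  87]
 [203 204 204 205 207 205 206 205 206 205 197 177 151 138 139 148 171 187
  172 134 102  84  79  78]
 [203 204 205 205 205 206 204 205 206 204 204 199 181 166 166 180 196 187
  149 105  92  83  80  79]
 [200 203 203 203 205 203 204 204 205 205 205 204 200 196 194 200 203 183
  134  95  84  82  81  80]
 [180 196 203 204 204 205 204 206 206 206 205 205 204 204 204 204 203 179
  128  97  91  85  85  83]
 [158 183 202 206 204 206 206 206 204 206 207 205 203 205 204 204 199 170
  120 107 102  91  86  86]
 [150 170 193 203 204 205 205 204 204 205 205 204 205 205 202 204 195 162
  117 114 113 102  91  87]]
[0.45934877 0.01828962 0.1124639 ]
```

Run:
```python
from h import *
s=cam("side"); p=pose()[0]
P=ony(s,[(245.4,204.8),(240.2,207.2)],.0003); print(P,P.mean(0),np.linalg.norm(P[0]-P[1]))
r=np.radians(30); ax=np.array([-.5,0,np.cos(r)]); n=np.array([np.cos(r),0,.5])
# left (-x) edge line, rows 196..204
g=s["img"].mean(2); uv=[]
for k in range(196,204):
    row=g[k,228:244]; j=np.where(row<170)[0].min(); uv.append((228+j-1+(row[j-1]-170)/(row[j-1]-row[j]),k))
L=ony(s,uv,.0003); uv=[]
for k in range(192,203):
    row=g[k,231:250]; j=np.where(row<170)[0].max(); uv.append((231+j+(170-row[j])/(row[j+1]-row[j]),k))
Q=ony(s,uv,.0003)
a,b=(L@n).mean(),(Q@n).mean(); print("perp coords",a,b,"thick",b-a,"left tilt",np.degrees(np.arctan(-np.polyfit(L[:,2],L[:,0],1)[0])))
print("tcp perp/axial",p@n,p@ax,"foot axial",P.mean(0)@ax)
m=np.array([.602,0,.074]); print("mouth perp/axial",m@n,m@ax)
```

```text
[[5.07927489e-01 3.00000000e-04 5.91701496e-02]
 [4.92132436e-01 3.00000000e-04 5.44351510e-02]] [5.00029963e-01 3.00000000e-04 5.68026503e-02] 0.01648950970707744
perp coords 0.4530546307462453 0.4725044117294395 thick 0.01944978098319422 left tilt 31.811841249081592
tcp perp/axial 0.4543984835750734 -0.13228176356699042 foot axial -0.20082244311630623
mouth perp/axial 0.5583472930782322 -0.23691412011995153
```

The tilt is 30.1° and the thickness, grip-to-foot distance and stand edge are all consistent. The foot axis is 8.4 mm perpendicular from the TCP and the foot is 68.5 mm below it along the axis. Now I'll move to 10 mm outside the mouth.

```bash
python3 -m jog '[[1,0,0,-0.035,0],[1,-0.024,-0.0065,0,-0.65],[1,-0.024,-0.0065,0,0],[1,-0.024,-0.0065,0,0],[1,-0.0238,-0.006,0,0]]'
python3 -m jog '[[1,0,0,0.010,0],[1,0,0,0,0],[1,0,0,0,0],[1,0,0,0,0]]'
python3 - <<'E'
from h import *
p,_,st=pose();print(p,st["wrist_force"],st["clock"])
s=cam("side");t=cam("top")
b=cv2.resize(s["img"][155:220,230:305],None,fx=8,fy=8,interpolation=cv2.INTER_CUBIC)
a=cv2.resize(t["img"][160:240,225:295],None,fx=2.8,fy=2.8,interpolation=cv2.INTER_CUBIC)
w=np.zeros((520,600+196,3),np.uint8); w[:,:600]=b; w[:224,600:]=a
cv2.imwrite("pics/c7.png",w[:,:,::-1])
E
```

```text
clock: 9.3
tcp_pos: [0.5577, -0.0067, 0.1483]
orientation: [-0.0, -0.006, 1.0, -0.0]
wrist_force: [0.1, 0.3, -0.5]
finger_gap: 0.0355
grip_force: 24.4
clock: 9.63
tcp_pos: [0.5556, -0.0061, 0.1382]
orientation: [-0.001, -0.007, 1.0, 0.0]
wrist_force: [-0.4, -0.9, -0.6]
finger_gap: 0.0354
grip_force: 24.3
[ 0.55563922 -0.00605024  0.13815796] [-0.44018595 -0.94235155 -0.62255382] 9.6333
```

View pics/c7.png

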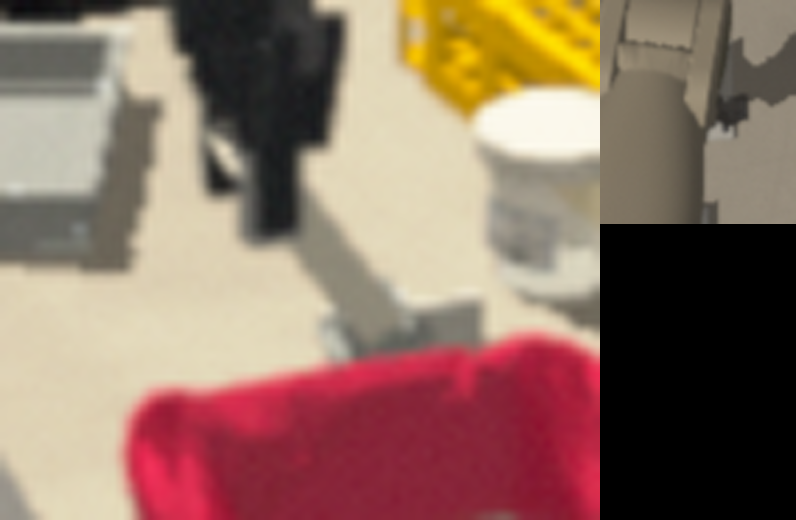

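The side view shows the foot entering between the gauge's front rim (crop ~(330,330)) and back rim (~(405,300)), with the bin hiding the lower gauge. I'll check the perpendicular offset numerically against the rim.

Run:
```python
from h import *
s=cam("side"); p=pose()[0]
r=np.radians(30); ax=np.array([-.5,0,np.cos(r)]); n=np.array([np.cos(r),0,.5]); yv=np.array([0,1.,0])
m=np.array([.602,-.0073,.074])
cr=lambda uv:(np.array(uv)-[230,155]+.5)*8-.5
for k in(-.015,.015):
  for j in(-.024,.024): print(k,j,cr(proj(s,m+k*n+j*yv)).round(0))
g=s["img"].mean(2); yp=p[1]-.018
for nm,rows in(("right",range(182,191)),("left",range(186,194))):
    uv=[]
    for k in rows:
        row=g[k,264:284]
        print(k,row.astype(int)) if nm=="right" else 0
    
for k in range(189,200): print(k,g[k,264:294].astype(int))
print("tcp perp",p@n,"axial",p@ax)
```

```text
-0.015 -0.024 [[369. 385.]]
-0.015 0.024 [[324. 325.]]
0.015 -0.024 [[437. 336.]]
0.015 0.024 [[390. 277.]]
182 [ 29  28  36  75 113 131 135 153 185 204 207 209 208 209 208 207 208 209
 208 208]
183 [ 43  46  58  88 119 131 133 139 164 192 205 209 207 210 208 207 210 209
 208 208]
184 [ 96  97 100 114 129 133 133 133 142 164 193 207 209 210 208 210 207 209
 208 209]
185 [163 163 143 131 132 131 132 132 134 142 172 200 208 211 209 210 209 209
 210 209]
186 [198 194 173 147 136 132 133 133 133 134 151 186 205 208 208 210 209 209
 209 210]
187 [205 202 196 173 147 134 131 134 133 133 139 164 192 205 207 208 208 210
 208 209]
188 [203 203 204 196 172 142 133 133 131 132 133 142 165 190 205 208 209 210
 209 209]
189 [203 204 203 203 195 164 136 133 131 131 133 133 142 166 190 202 208 210
 209 207]
190 [204 206 206 206 204 182 151 135 132 132 132 131 134 145 169 198 210 209
 210 208]
189 [203 204 203 203 195 164 136 133 131 131 133 133 142 166 190 202 208 210
 209 207 209 210 210 210 211 211 210 204 203 206]
190 [204 206 206 206 204 182 151 135 132 132 132 131 134 145 169 198 210 209
 210 
[... 541 characters left out ...]
07 210 211]
195 [210 207 208 208 207 196 171 156 137 122 124 130 133 130 125 121 139 135
 104 109 115 119 118 119 120 127 173 207 209 208]
196 [207 207 208 206 208 195 181 175 147 111 111 123 130 123 113 104 114 112
  97 100 111 119 119 119 119 126 171 204 205 197]
197 [208 207 208 207 207 199 190 187 164 122 103 109 115 109 102  99  97  95
  96 101 112 119 118 119 118 121 149 173 169 159]
198 [210 211 210 208 208 206 192 186 182 145 103 101 101 102 100 100  99 101
 106 112 116 117 115 115 116 119 131 141 135 130]
199 [212 209 210 209 210 207 188 171 171 150 107 104 109 112 110 111 116 118
 116 116 116 110 105 108 115 118 120 122 113 106]
tcp perp 0.5516146780837122 axial -0.1578238753412599
```

The rim prediction matches the picture to about a pixel. I'll make a small centring correction, then insert gently along the slot axis while watching force.

```bash
python3 -m jog '[[1,0.0013,-0.0012,0.0007,0],[1,-0.002,0,0.0035,0],[1,-0.002,0,0.0035,0],[1,-0.0015,0,0.0026,0],[1,0,0,0,0]]'
python3 -m jog '[[1,-0.002,0,0.0035,0],[1,0,0,0,0],[1,0,0,0,0]]'
python3 -c "
from h import *
p,_,s=pose();n=np.array([.866,0,.5]);ax=np.array([-.5,0,.866]);print(p,p@n,'depth',-.2369-(p@ax-.0685),s['wrist_force'])"
```

```text
clock: 10.2
tcp_pos: [0.5598, -0.0076, 0.1293]
orientation: [-0.001, -0.006, 1.0, -0.0]
wrist_force: [-7.5, 0.1, 10.2]
finger_gap: 0.0359
grip_force: 26.1
clock: 10.45
tcp_pos: [0.5596, -0.0076, 0.1267]
orientation: [-0.003, -0.006, 1.0, -0.0]
wrist_force: [-17.5, -0.9, 20.5]
finger_gap: 0.0361
grip_force: 28.4
[ 0.55961267 -0.00755519  0.12665702] 0.5479530790879906 depth 0.0017213547814095287 [-17.50123443  -0.92917953  20.49571323]
```

The foot is on a lip: about 26 N along the axis, with the sideways part pushing toward the front, so the cartridge sits too far back. I'll back off and re-measure.

```bash
python3 -m jog '[[1,0.004,0,-0.007,0],[1,0.004,0,-0.007,0],[1,0,0,0,0],[1,0,0,0,0]]'
python3 - <<'E'
from h import *
s=cam("side"); p,_,st=pose(); yp=p[1]-.018
n=np.array([.866,0,.5]);ax=np.array([-.5,0,.866]); print(p,st["wrist_force"],"tcp perp/ax",p@n,p@ax)
g=s["img"].mean(2)
for k in range(181,199): print(k,g[k,262:292].astype(int))
E
```

```text
clock: 10.78
tcp_pos: [0.5562, -0.0078, 0.1394]
orientation: [0.001, -0.006, 1.0, -0.0]
wrist_force: [0.5, 0.2, -1.1]
finger_gap: 0.0357
grip_force: 25.6
[ 0.55597682 -0.00770849  0.13893341] [ 0.73519349  0.06101318 -1.04779492] tcp perp/ax 0.5509426271476229 -0.1576720802741439
181 [ 70  41  32  34  34  59 104 130 143 165 193 205 208 208 208 208 208 208
 210 209 210 209 208 208 207 207 206 208 192 162]
182 [ 68  40  33  29  36  65 108 129 133 141 164 190 206 207 207 209 208 207
 209 209 209 208 210 209 210 208 208 207 193 166]
183 [ 72  43  38  41  55  81 112 131 133 133 142 168 199 207 208 210 210 208
 209 209 210 209 209 211 210 211 209 207 189 161]
184 [ 92  81  86  95  99 108 121 132 132 133 135 148 182 206 209 209 210 208
 210 207 208 209 210 209 211 210 211 208 189 157]
185 [137 139 150 165 162 143 131 131 134 132 132 136 155 191 207 208 210 209
 209 208 207 209 210 210 210 209 210 210 194 159]
186 [186 189 190 196 193 175 148 132 132 131 132 135 141 163 194 206 208 211
 209 209 209 210 209 211 209 211 211 211 206 182]
187 [201 202 203 205 203 195 167 134 132 132 134 132 133 
[... 766 characters left out ...]
133 132 133 131
 144 167 179 174 167 154 145 136 130 132 175 207]
194 [208 209 209 209 209 208 205 200 190 171 153 143 128 127 132 131 129 122
 118 130 130 123 124 124 123 121 120 126 173 208]
195 [208 208 208 209 209 207 207 195 171 155 140 121 110 116 128 129 124 108
  98 106 107 109 116 117 120 120 120 126 173 207]
196 [209 209 207 206 207 205 206 196 179 175 149 107  98 102 113 115 107  99
  96  93  93 100 112 120 119 121 120 126 170 204]
197 [209 210 208 208 209 207 208 198 190 187 164 124 102  98  99 100  99  98
  94  95  97 102 111 118 120 120 119 121 149 173]
198 [211 210 210 210 210 211 210 206 190 185 183 154 122  99  98 100  97 101
 101 103 107 112 117 118 113 113 118 119 131 141]
```

```bash
cat >> h.py <<'E'
def sides(rr,rl,c0,c1,yp,thr=170):
    s=cam("side"); g=s["img"].mean(2); out=[]
    n=np.array([.866,0,.5])
    for right,rows in((1,rr),(0,rl)):
        uv=[]
        for k in rows:
            row=g[k,c0:c1]; d=np.where(row<140)[0]
            if right:
                j=d.max() if 0 else next(i for i in range(d.min(),len(row)-1) if row[i]<thr<=row[i+1] and i>d.min()+3); u=c0+j+(thr-row[j])/(row[j+1]-row[j])
            else:
                j=d.min(); 
                while row[j-1]<thr: j-=1
                u=c0+j-1+(row[j-1]-thr)/(row[j-1]-row[j])
            uv.append((u,k))
        P=ony(s,uv,yp); a=np.polyfit(P[:,2],P[:,0],1)
        print("right" if right else "left","tilt",np.degrees(np.arctan(-a[0])).round(2),"perp",(P@n).mean().round(4)); out.append((P@n).mean())
    return out
E
python3 - <<'E'
from h import *
p=pose()[0];n=np.array([.866,0,.5])
o=sides(range(183,192),range(187,192),262,290,p[1]-.018); print("centre-right based",o[0]-.009,"tcp",p@n,"offset",o[0]-.009-p@n, np.mean(o)-p@n)
s=cam("side")
# seen rim points (pixel): front far corner & back rim top
print("rim pts perp", ony(s,[(271,193.5)],-.0073+.024)@n, ony(s,[(282.5,191.6)],-.0073+.015)@n, "mouth axial",ony(s,[(271,193.5)],.0167)@[-.5,0,.866])
E
```

```text
right tilt 33.4 perp 0.5698
left tilt 37.62 perp 0.5511
centre-right based 0.5607965994723293 tcp 0.5509426271476229 offset 0.009853972324706417 0.009518370324808179
rim pts perp [0.5486222] [0.57918117] mouth axial [-0.23394458]
```

```bash
python3 -m jog '[[1,0.0035,0,0.002,0],[1,-0.002,0,0.0035,0],[1,-0.002,0,0.0035,0],[1,-0.001,0,0.0017,0],[1,0,0,0,0]]'
python3 -m jog '[[1,-0.001,0,0.0017,0],[1,0,0,0,0]]'
python3 -c "
from h import *
p,_,s=pose();n=np.array([.866,0,.5]);ax=np.array([-.5,0,.866]);print(p,p@n,'depth',-.2369-(p@ax-.0685),s['wrist_force'],s['ft_torque'])"
```

```text
clock: 11.35
tcp_pos: [0.5569, -0.0076, 0.1274]
orientation: [-0.001, -0.007, 1.0, 0.0]
wrist_force: [0.2, -0.4, -0.6]
finger_gap: 0.0357
grip_force: 25.6
clock: 11.52
tcp_pos: [0.5581, -0.0076, 0.1263]
orientation: [-0.0, -0.006, 1.0, -0.0]
wrist_force: [1.5, -0.2, -1.5]
finger_gap: 0.0354
grip_force: 25.6
[ 0.55810134 -0.00764635  0.12627506] 0.5464532883416664 depth 0.0012964706590131714 [ 1.45326364 -0.18084308 -1.54271655] [ 0.00030674  0.05460245 -0.00032184]
```

No contact now at the depth that had blocked it. I'll carry on in small steps.

```bash
python3 -m jog '[[1,-0.0015,0,0.0026,0],[1,0,0,0,0]]'; python3 -m jog '[[1,-0.0015,0,0.0026,0],[1,0,0,0,0]]'
python3 -c "
from h import *
p,_,s=pose();n=np.array([.866,0,.5]);ax=np.array([-.5,0,.866]);print(p,p@n,'depth',-.2369-(p@ax-.0685),s['wrist_force'],s['ft_torque'])"
```

```text
clock: 11.68
tcp_pos: [0.5582, -0.0076, 0.125]
orientation: [-0.001, -0.006, 1.0, -0.0]
wrist_force: [-7.2, -0.9, 9.2]
finger_gap: 0.0356
grip_force: 27.1
clock: 11.85
tcp_pos: [0.5595, -0.0072, 0.1214]
orientation: [-0.001, -0.007, 1.0, 0.0]
wrist_force: [-2.5, 2.0, -1.4]
finger_gap: 0.0357
grip_force: 25.8
[ 0.5594655  -0.00724484  0.12141239] 0.545203316543495 depth 0.006189619796648199 [-2.49607482  2.03144353 -1.43616953] [0.35413882 0.64866583 0.0539358 ]
```

```bash
python3 -m jog '[[1,-0.0007,0.0003,0.003,0],[1,0,0,0,0]]'; python3 -m jog '[[1,-0.0015,0,0.0026,0],[1,0,0,0,0]]'
python3 -c "
from h import *
p,_,s=pose();n=np.array([.866,0,.5]);ax=np.array([-.5,0,.866]);print(p,p@n,'depth',-.2369-(p@ax-.0685),s['wrist_force'],s['ft_torque'])"
```

```text
clock: 12.02
tcp_pos: [0.5608, -0.007, 0.1179]
orientation: [-0.001, -0.007, 1.0, 0.0]
wrist_force: [-2.9, 1.0, 1.0]
finger_gap: 0.0357
grip_force: 25.9
clock: 12.18
tcp_pos: [0.5626, -0.007, 0.115]
orientation: [-0.001, -0.007, 1.0, 0.0]
wrist_force: [-2.9, 0.9, -2.2]
finger_gap: 0.0355
grip_force: 25.8
[ 0.56264336 -0.00701557  0.11496355] 0.5447309288314489 depth 0.01336324700710756 [-2.8989749   0.89131766 -2.17327211] [0.18150544 0.75998641 0.07029542]
```

```bash
for i in 1 2; do python3 -m jog '[[1,-0.0015,0,0.0026,0],[1,0,0,0,0]]' | sed -n '1,2p;4p'; done
python3 -c "
from h import *
p,_,s=pose();n=np.array([.866,0,.5]);ax=np.array([-.5,0,.866]);print(p,p@n,'depth',-.2369-(p@ax-.0685),s['wrist_force'],s['ft_torque'])"
```

```text
clock: 12.35
tcp_pos: [0.5643, -0.007, 0.1123]
wrist_force: [-2.8, 0.9, -2.5]
clock: 12.52
tcp_pos: [0.5658, -0.007, 0.1099]
wrist_force: [-2.2, 1.1, -3.0]
[ 0.56583449 -0.00700079  0.10987215] 0.5449487389176931 depth 0.019367961662430377 [-2.22554543  1.06746644 -2.99601732] [0.38822795 0.89670588 0.06057479]
```

```bash
for i in 1 2; do python3 -m jog '[[1,-0.0015,0,0.0026,0],[1,0,0,0,0]]' | sed -n '1,2p;4p'; done
python3 -c "
from h import *
p,_,s=pose();n=np.array([.866,0,.5]);ax=np.array([-.5,0,.866]);print(p,p@n,'depth',-.2369-(p@ax-.0685),s['wrist_force'],s['ft_torque'])"
```

```text
clock: 12.68
tcp_pos: [0.5674, -0.007, 0.1075]
wrist_force: [-3.8, 2.1, -3.0]
clock: 12.85
tcp_pos: [0.5689, -0.007, 0.105]
wrist_force: [-3.7, 2.6, -2.2]
[ 0.56893627 -0.0069612   0.10496638] 0.5451820021348182 depth 0.025167252926679762 [-3.73062254  2.62239497 -2.17381198] [0.44815836 0.90373507 0.04180147]
```

```bash
for i in 1 2; do python3 -m jog '[[1,-0.0015,0,0.0026,0],[1,0,0,0,0]]' | sed -n '1,2p;4p'; done
python3 -c "
from h import *
p,_,s=pose();n=np.array([.866,0,.5]);ax=np.array([-.5,0,.866]);print(p,p@n,'depth',-.2369-(p@ax-.0685),s['wrist_force'],s['ft_torque'])"
```

```text
clock: 13.02
tcp_pos: [0.5705, -0.0069, 0.1025]
wrist_force: [-3.6, 2.2, -2.5]
clock: 13.18
tcp_pos: [0.572, -0.0069, 0.1002]
wrist_force: [-3.8, 2.7, -1.5]
[ 0.57199592 -0.00691755  0.10017282] 0.5454348763350757 depth 0.03084829683010315 [-3.81337332  2.66864136 -1.45565287] [0.49839763 1.13274793 0.11963256]
```

```bash
for i in 1 2; do python3 -m jog '[[1,-0.0015,0,0.0026,0],[1,0,0,0,0]]' | sed -n '1,2p;4p'; done
python3 -c "
from h import *
p,_,s=pose();n=np.array([.866,0,.5]);ax=np.array([-.5,0,.866]);print(p,p@n,'depth',-.2369-(p@ax-.0685),s['wrist_force'],s['ft_torque'])"
```

```text
clock: 13.35
tcp_pos: [0.5735, -0.0069, 0.0984]
wrist_force: [-6.4, 1.3, 3.6]
clock: 13.52
tcp_pos: [0.5752, -0.0069, 0.0964]
wrist_force: [-7.1, 1.7, 7.8]
[ 0.57516006 -0.00685572  0.09642298] 0.5463001047255724 depth 0.03567773298509613 [-7.12442812  1.68287351  7.78528418] [0.53881435 1.73811779 0.05372598]
```

```bash
python3 -m jog '[[1,-0.001,0,0.0017,0],[1,0,0,0,0],[1,0,0,0,0]]' | sed -n '1,2p;4p'
python3 - <<'E'
from h import *
p,_,s=pose();n=np.array([.866,0,.5]);ax=np.array([-.5,0,.866]);print(p,p@n,'depth',-.2369-(p@ax-.0685),s['wrist_force'],s['ft_torque'])
c=cam("side");g=c["img"].mean(2);print(g[178:202,262:294].astype(int))
m=np.array([.602,-.0073,.074])
for k in (-.009,.009): print(proj(c,m+k*np.r_[n]+[0,-.018,0]),proj(c,m+k*n+.03*ax+[0,-.018,0]))
E
```

```text
clock: 13.77
tcp_pos: [0.5756, -0.0069, 0.0961]
wrist_force: [-12.5, 2.9, 17.9]
[ 0.57562478 -0.0068665   0.09605392] 0.546518020321449 depth 0.03622969666910064 [-12.52975581   2.94088269  17.89580182] [0.56615945 2.66061332 0.08409094]
[[ 62  36  30  30  31  33  37  35  37  35  28  31  32  31  32  33  51 124
  187 207 208 208 208 208 208 207 207 206 200 179 154 148]
 [106  57  35  33  30  30  32  32  34  35  31  30  34  31  28  31  59 145
  198 210 209 209 208 208 208 207 205 205 194 171 153 151]
 [111  58  43  43  36  31  32  33  32  34  31  29  32  33  28  32  68 157
  205 210 209 208 208 207 208 208 206 206 192 163 142 143]
 [108  61  57  56  52  34  32  35  36  33  34  30  30  33  32  36  78 159
  205 209 207 208 207 207 207 206 207 206 192 162 144 137]
 [125  87  88  84  57  40  32  29  34  31  29  29  27  32  31  39  92 167
  203 208 208 208 208 210 208 209 208 207 192 165 152 144]
 [142 101  92  78  54  42  33  37  35  33  30  32  31  31  29  47 117 179
  205 208 208 208 208 209 209 210 210 207 189 160 155 148]
 [142 119 109  80  50  35  38  40  35  33  29  29  31  30  35  5
[... 1750 characters left out ...]
96 101 110 119 117 120 119 120 151 172 168 159]
 [209 209 210 211 209 200 189 182 158 117 100 107 125 132 133 131 131 129
  123 112 107 112 117 117 113 113 118 118 131 140 132 129]
 [210 210 210 211 208 207 206 205 183 139 105 102 116 130 134 134 133 128
  124 119 116 113 114 111 105 106 114 116 120 121 115 106]
 [211 209 208 207 205 206 200 189 175 146 120 113 123 127 125 124 121 115
  110 110 111 106 103 102 101 107 116 110 100 101  99  94]
 [204 201 192 187 178 167 159 151 140 124 115 114 116 115 114 110 110 109
  107 104 102 101  97  98  96 105 110  95  84  84  83  84]]
[[276.63256861 200.49448861]] [[271.61736005 193.37989795]]
[[281.70865303 196.81082225]] [[276.75308188 189.6515809 ]]
```

The cartridge slid in freely and came to a hard stop at about 36 mm estimated depth (estimate good to about 2 mm, home is 38 mm). A bulged one would stop at 20–30 mm, so it is home and flat and goes to the tray. I'll withdraw, then turn a quarter so I can set it upright against the stand's right side face.

```bash
python3 -m jog '[[1,0.004,0,-0.0069,0],[1,0.004,0,-0.0069,0],[1,0.004,0,-0.0069,0],[1,0.004,0,-0.0069,0],[1,0.004,0,-0.0069,0]]' | sed -n '1,2p;4p'
python3 -m jog '[[1,0.004,0,-0.0069,0],[1,0,0,-0.03,0],[1,0.02,0,-0.01,0],[1,0.03,0,0,0],[1,0.03,0,0,0]]' | sed -n '1,2p;4p'
for i in 1 2; do python3 -m jog '[[1,0,0,0,-6.87],[1,0,0,0,-6.87],[1,0,0,0,-6.87],[1,0,0,0,-6.87],[1,0,0,0,-6.87]]'>/dev/null; done
python3 -m jog '[[1,0,0,0,-6.87],[1,0,0,0,-6.87],[1,0,0,0,-6.87],[1,0,0,0,0]]'
python3 -c "
from h import *
p,Rm,s=pose();print(p,Rm.round(3),s['joint_pos'])"
```

```text
clock: 14.23
tcp_pos: [0.5568, -0.0079, 0.1289]
wrist_force: [0.2, 0.1, -0.6]
clock: 14.65
tcp_pos: [0.4731, -0.0093, 0.1766]
wrist_force: [-0.3, 0.9, -0.6]
clock: 15.82
tcp_pos: [0.4727, -0.009, 0.1757]
orientation: [-0.0, 0.708, -0.706, 0.001]
wrist_force: [1.0, -0.3, -1.1]
finger_gap: 0.0356
grip_force: 26.0
[ 0.47273091 -0.00904311  0.17568639] [[ 0.003 -1.     0.002]
 [-1.    -0.003 -0.001]
 [ 0.001 -0.002 -1.   ]] [-1.88553416e-01  1.48030323e-01 -3.34188732e-01  1.08628321e+00
 -9.50989858e-04 -1.76269024e+00]
```

```bash
python3 -m jog '[[1,0.024,0.011,0,0],[1,0.024,0.011,0,0],[1,0.024,0.011,0,0],[1,0,0,0.035,0],[1,0,0,0.035,0]]' | sed -n '1,2p;4p'
python3 -m jog '[[1,0,0,0.03,0],[1,0,0,0.01,0],[1,0,0,0,0],[1,0,0,0,0]]'
python3 -c "
from h import *
p,Rm,s=pose();print(p,s['wrist_force'])
t=cam('top');sd=cam('side');cv2.imwrite('pics/x.png',sd['img'][150:240,170:290,::-1])"
```

```text
clock: 16.23
tcp_pos: [0.4417, -0.0832, 0.1067]
wrist_force: [-0.1, -0.2, -2.2]
clock: 16.57
tcp_pos: [0.4393, -0.0808, 0.0649]
orientation: [-0.0, -0.707, 0.708, -0.0]
wrist_force: [0.7, -0.1, -0.9]
finger_gap: 0.0357
grip_force: 25.9
[ 0.43927263 -0.08077139  0.06493034] [ 0.68548806 -0.07824425 -0.93502395]
```

```bash
python3 -m jog '[[1,-0.006,0,0,0],[1,-0.0057,0,-0.0035,0],[1,-0.0057,0,-0.0035,0],[1,0,0,0,0]]'
python3 -m jog '[[1,-0.006,0,-0.0025,0],[1,-0.006,0,-0.0024,0],[1,-0.0065,0,-0.0016,0],[1,-0.0065,0,-0.001,0],[1,0,0,0,0]]'
```

```text
clock: 17.0
tcp_pos: [0.441, -0.0635, 0.0736]
orientation: [-0.0, 0.708, -0.707, 0.002]
wrist_force: [0.6, -4.4, 0.9]
finger_gap: 0.0354
grip_force: 26.5
clock: 17.42
tcp_pos: [0.4407, -0.0381, 0.0805]
orientation: [-0.0, 0.708, -0.707, 0.002]
wrist_force: [0.7, -3.7, 0.7]
finger_gap: 0.0358
grip_force: 27.3
```

```bash
python3 -m jog '[[1,-0.004,0,0,0],[1,-0.002,0,0,0],[1,0,0,0,0],[1,0.015,0,0,0],[1,0.015,0,-0.03,0]]'
for i in 1 2; do python3 -m jog '[[1,0,0,-0.009,6.92],[1,0,0,-0.009,6.92],[1,0,0,0,6.92],[1,0,0,0,6.92],[1,0,0,0,6.92]]' | sed -n 2p; done
python3 -m jog '[[1,0,0,0,6.92],[1,0,0,0,6.92],[1,0,0,0,6.92],[1,0,0,0,0]]'
python3 - <<'E'
from h import *
p,Rm,s=pose();print(p,Rm.round(3))
c=cam("side"); g=c["img"].mean(2); u=proj(c,p)[0]; print(u)
x0,y0=int(u[0])-14,int(u[1])-4; print(x0,y0); print(g[y0:y0+40:1,x0:x0+32].astype(int))
E
```

```text
clock: 17.83
tcp_pos: [0.4346, -0.0597, 0.1047]
orientation: [0.002, 0.708, -0.706, -0.006]
wrist_force: [-0.7, -0.2, -1.4]
finger_gap: 0.0358
grip_force: 27.1
tcp_pos: [0.4383, -0.061, 0.1267]
tcp_pos: [0.4383, -0.0609, 0.1446]
clock: 19.0
tcp_pos: [0.4382, -0.061, 0.1444]
orientation: [-0.001, 0.001, 1.0, 0.001]
wrist_force: [0.1, 0.8, -0.5]
finger_gap: 0.0361
grip_force: 27.2
[ 0.43816335 -0.06101794  0.14436071] [[-1.     0.001 -0.002]
 [ 0.001  1.     0.003]
 [ 0.002  0.003 -1.   ]]
[225.98841781 191.96722781]
211 187
[[111 112 112 ... 102  99 100]
 [181 181 180 ... 117 112 113]
 [203 202 203 ... 178 177 177]
 ...
 [162 111 102 ... 210 210 211]
 [185 135 102 ... 210 210 211]
 [194 140 105 ... 211 212 212]]
```

Run:
```python
from h import *
import sys
c=cam("side"); g=c["img"].mean(2)
np.set_printoptions(threshold=sys.maxsize,linewidth=200)
print(g[194:222,216:242].astype(int))
```

```text
[[206 204 203 203 194 181 172 153 119  88  56  36  34  31  35  67 140 191 204 205 207 208 208 208 208 208]
 [203 203 203 202 195 181 173 154 122  86  57  34  30  30  35  67 140 190 205 206 207 206 208 210 209 209]
 [204 203 202 201 195 183 174 150 117  89  57  33  27  33  31  67 140 191 203 205 207 207 209 208 210 211]
 [203 203 203 201 195 182 174 152 119  96  66  39  36  36  43  78 145 192 204 206 205 205 207 207 206 209]
 [203 202 203 203 197 184 174 158 129 104  81  59  64  72  87 117 167 198 205 205 203 206 207 206 208 208]
 [202 203 205 204 199 183 172 161 137 113 100  97 103 110 137 171 193 204 206 205 204 206 206 207 208 208]
 [205 205 204 202 199 177 164 163 145 130 123 125 124 130 159 193 205 206 206 205 204 203 205 205 205 206]
 [206 205 204 204 200 179 162 170 154 136 133 133 134 138 162 194 205 206 206 205 205 204 206 204 206 205]
 [206 206 204 204 203 185 169 170 156 137 135 133 134 137 156 190 205 206 205 205 206 205 206 206 203 206]
 [206 206 204 205 204 188 164 163 156 137 135 133 135 136 152 185 204 205 205 205 205 206 206 205 204 206]
 [206 207 205 205 202 190 172 
[... 1196 characters left out ...]
 133 132 135 149 183 203 207 206 208 208 209 209 211 210]
 [141 119  89  78  78  74  72  81 109 139 143 135 136 133 136 146 170 197 207 209 209 210 210 212 210 211]
 [146 130  96  76  77  73  75  77  96 128 142 143 145 143 144 148 157 186 208 211 211 212 211 212 211 212]
 [147 140 113  81  74  74  74  75  91 118 136 147 147 147 147 147 149 172 200 211 213 212 212 211 211 212]
 [149 146 133 102  82  82  81  86 100 114 126 139 147 148 148 148 148 157 178 202 213 212 212 210 212 211]
 [148 149 144 126 116 126 126 126 126 122 129 141 147 149 150 150 149 150 159 186 208 211 212 212 212 211]
 [147 149 146 144 142 146 145 146 143 140 141 147 148 148 149 148 148 147 152 174 200 212 213 212 212 211]]
```

Run:
```python
from h import *
p=pose()[0]
tilt(201,215,224,240,p[1]-.018)
# tray corners via rim in side view + top view refinement
t=cam("top"); im=cv2.resize(t["img"][175:255,115:205],None,fx=6.5,fy=6.5,interpolation=cv2.INTER_CUBIC)
cv2.imwrite("pics/c9.png",im[:,:,::-1])
```

```text
tilt 1.1699814351188302 face x at z=.022/.06: 0.4459274308266346 0.4451513618831184 resid 0.00024232370526293623 14
```

View pics/c9.png

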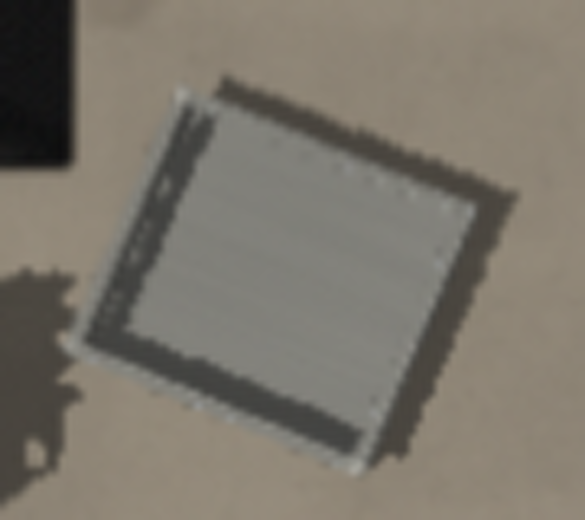

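The last view shows the tray's rim corners at crop (182,88), (478,205), (360,470) and (72,342). That puts its centre at about (0.527, 0.326) with yaw −21.6°, and the side ratio fits 160:140. The cartridge tilt is 1.2°, upright enough to place. Now I'll carry it over and lower it.

```bash
python3 -m jog '[[1,0,0,-0.03,0],[1,-0.0089,0.0387,0,0],[1,-0.0089,0.0387,0,0],[1,-0.0089,0.0387,0,0],[1,-0.0089,0.0387,0,0]]' | sed -n 2p
python3 -m jog '[[1,-0.0089,0.0387,0,0],[1,-0.0089,0.0387,0,0],[1,-0.0089,0.0387,0,0],[1,-0.0089,0.0387,0,0],[1,-0.0089,0.0387,0,0]]' | sed -n 2p
python3 -m jog '[[1,-0.0089,0.0387,0,0],[1,0,0,0,7.16],[1,0,0,0,7.16],[1,0,0,0,7.16],[1,0,0,0,0]]'
python3 -m jog '[[1,0,0,0.03,0],[1,0,0,0.03,0],[1,0,0,0.015,0],[1,0,0,0,0],[1,0,0,0,0]]'
```

```text
tcp_pos: [0.4747, 0.0943, 0.1754]
tcp_pos: [0.5185, 0.2886, 0.1749]
clock: 20.45
tcp_pos: [0.5271, 0.3256, 0.1744]
orientation: [-0.001, 0.186, 0.983, -0.0]
wrist_force: [0.1, -0.6, -2.5]
finger_gap: 0.0358
grip_force: 27.2
clock: 20.87
tcp_pos: [0.5268, 0.3246, 0.0994]
orientation: [-0.001, 0.184, 0.983, -0.001]
wrist_force: [0.2, 0.8, -0.7]
finger_gap: 0.0358
grip_force: 27.2
```

```bash
python3 -m jog '[[1,0,0,0.012,0],[1,0,0,0.01,0],[1,0,0,0,0]]' | sed -n '2p;4p'
python3 -m jog '[[1,0,0,0.002,0],[1,0,0,0,0]]' | sed -n '2p;4p'
python3 -m jog '[[1,0,0,0.002,0],[1,0,0,0,0]]' | sed -n '2p;4p'
```

```text
tcp_pos: [0.5273, 0.3248, 0.0776]
wrist_force: [-0.7, -0.5, -1.3]
tcp_pos: [0.5279, 0.3252, 0.0767]
wrist_force: [-0.4, 0.1, -0.8]
tcp_pos: [0.5279, 0.3252, 0.0745]
wrist_force: [-0.3, -0.2, -1.5]
```

```bash
for i in 1 2; do python3 -m jog '[[1,0,0,0.0015,0],[1,0,0,0,0]]' | sed -n '2p;4p'; done
```

```text
tcp_pos: [0.5276, 0.3251, 0.0726]
wrist_force: [0.6, -0.1, -1.2]
tcp_pos: [0.5275, 0.325, 0.0709]
wrist_force: [0.3, 0.5, -1.0]
```

```bash
for i in 1 2; do python3 -m jog '[[1,0,0,0.0012,0],[1,0,0,0,0]]' | sed -n '2p;4p'; done
```

```text
tcp_pos: [0.5275, 0.325, 0.0697]
wrist_force: [0.1, -0.5, -1.2]
tcp_pos: [0.5277, 0.3251, 0.0687]
wrist_force: [-0.1, 0.2, -1.1]
```

```bash
for i in 1 2 3; do python3 -m jog '[[1,0,0,0.0012,0],[1,0,0,0,0]]' | sed -n '2p;4p'; done
```

```text
tcp_pos: [0.5278, 0.3251, 0.0685]
wrist_force: [-0.8, -1.7, 4.7]
tcp_pos: [0.5279, 0.3251, 0.0685]
wrist_force: [-3.0, -1.5, 11.9]
tcp_pos: [0.5284, 0.325, 0.0684]
wrist_force: [-3.5, -4.2, 17.7]
```

The floor contact fixes the foot at 66.6 mm below the TCP. With that, the gauge stop works out at exactly 38 mm depth, which confirms it went home. I'll ease off and release.

```bash
python3 -m jog '[[1,0,0,-0.0025,0],[1,0,0,0,0]]' 20 | sed -n '2p;4p'
python3 -m jog '[[0.05,0,0,0,0],[-0.1,0,0,0,0],[-0.3,0,0,0,0],[-0.6,0,0,0,0],[-0.6,0,0,0,0]]'
python3 -m jog '[[-0.8,0,0,0,0],[-0.8,0,0,-0.01,0],[-0.8,0,0,-0.03,0],[-0.8,0,0,-0.04,0],[-0.8,0,0,-0.04,0]]'
python3 -m jog '[[-0.8,0,0,-0.03,0],[-0.8,0,0,0,0],[-0.8,0,0,0,0]]' | sed -n '1,2p;4p'
python3 - <<'E'
from h import *
c=cam("side"); m=np.array([.5275,.325,0])
u=[proj(c,m+[0,0,z])[0] for z in(.002,.05,.094)]; print(u)
im=c["img"]; x,y=u[1].astype(int); g=im.mean(2).astype(int)
for r in range(y-26,y+26,2): print(r,g[r,x-16:x+18])
E
```

```text
tcp_pos: [0.5281, 0.3253, 0.0686]
wrist_force: [1.5, -0.2, -1.7]
clock: 23.2
tcp_pos: [0.5275, 0.325, 0.0673]
orientation: [-0.0, 0.185, 0.983, -0.0]
wrist_force: [0.3, 0.3, 0.3]
finger_gap: 0.0684
grip_force: 0.0
clock: 23.62
tcp_pos: [0.5267, 0.3247, 0.1887]
orientation: [-0.001, 0.186, 0.983, -0.001]
wrist_force: [0.0, 1.1, 0.4]
finger_gap: 0.077
grip_force: 0.0
clock: 23.87
tcp_pos: [0.5291, 0.3258, 0.2212]
wrist_force: [0.6, -0.2, -0.1]
[array([223.38776557, 175.15423306]), array([222.55715446, 162.41210486]), array([221.77212822, 150.40994099])]
136 [182 186 185 194 200 199 199 199 199 201 201 196 138  49  21  20  18  17
  11  21  17  17  19  22  22  16  16  16  19  24  25  26  22  20]
138 [203 203 204 203 204 205 204 205 206 206 204 200 144  51  21  17  18  15
  22  19  16  19  22  21  19  15  19  15  23  27  24  28  21  24]
140 [206 208 208 205 206 208 208 208 207 208 208 202 145  53  18  19  43  43
  30  27  25  24  22  22  20  19  14  17  19  24  24  27  22  25]
142 [206 207 209 208 208 207 207 207 207 209 207 201 146  57  19  32  64  73
  68  55  32  25  29  24  17  18  15
[... 2475 characters left out ...]
85 190 188 184 182 191 196 199 199 199 200 198 193 179 173 172
 173 172 166 160 159 161 161 175 168 144 140 140 143 142 146 168]
180 [ 99  99  97  98  99  98  98  98 100  99  99 100 101 100  99 100 100 100
 102 101 100  99  99  99  99 100 101 100  98  98  99 100 100  98]
182 [ 96  97  96  96  96  97  94  96  96  95  96  97  95  94  96  96  96  96
  96  96  96  95  96  95  95  94  93  95  97  95  96  97  98 101]
184 [ 97  98  98  96  96  95  97  96  97  96  98  96  97  98  97  98  95  95
  97  96  96  95  97  97  97  95  96  96  98  99  98  97 100 114]
186 [ 96  98  97  96  96  96  95  98 101 102 104 106 105 106 101 102  97  96
  97  96  97  95  97  97  98  97  99 100 103 105 106 104 107 109]
```

In the pixel data the cartridge column runs straight from row 148 to row 177 at columns 219–226, so it is standing upright in the tray with the gripper well clear. Handing in.

```bash
python3 -c "
from workcell import env
print(env.hand_in())"
```

```text
the job is handed in; nothing more can be done
None
```

The cartridge went fully home in the gauge, so I judged it flat and stood it upright in the steel tray; the job is handed in at about 24 s of the 45 s allowed, though two pushes went past light: about 27 N against the mouth's lip on the first try, and about 22 N at the home stop.

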